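# Push the wooden box between the guard posts into its bay

### The arm

A 6-joint arm with a two-finger parallel gripper is mounted at the origin on the work surface. World frame = base frame: x ahead of the robot, y to its left, z up, the work surface at z = 0. Lengths are in m, angles in rad, forces in N, time in s.
With the tool pointing down it reaches from about 0.375 to 0.9 m from the base axis. Payload 3.1 kg.
Tool frame: the origin (TCP) lies on the centre line of the jaws, within the pads' length; the fingertips stand 8 mm ahead of it and the grasp point (between the pads) lies 11 mm behind it; z points along the fingers, y is the line along which they close (so a half turn about z gives the same grasp; the last joint's range is limited). The gripper opens to 87 mm and grips with 3 to 60 N. Pads are 19 mm wide; open, the fingers measure 117 mm over their backs; the gripper's body (75 mm by 190 mm) begins 51 mm behind the grasp point.
Start: joints at [-1.341, 0.527, 1.433, -0, 1.181, -0.178], TCP at [0.248, -0.574, 0.231] pointing down, gripper open.
Joint ranges: [-3.08, 3.08], [-0.75, 2.2], [0.22, 2.44], [-1.43, 4.57], [0, 2.65], [-2.85, 2.85]. Speed limits (rad/s): [2.79, 2.79, 3.14, 3.14, 3.14, 3.14].

### API

Orientations are given as a unit quaternion [x, y, z, w].
In Python, from rig import robot gives the robot as it stands. The module is installed in compiled form; this text tells all that it offers.
- The arm moves only by the tool send_rows, never from a script. Its argument "increments" is one flat list of numbers, 7 for each row, row after row: the turn, a rotation vector about the world's x, y, z in rad, then the shift along the world's x, y, z in cm, then the opening, from 0 (shut) to 1 (fully open). A call has 1 to 20 rows; each row shifts and turns the commanded pose from where the row before left it; what a row does not reach is not made up. A row lasts 1/12 s, in which the tool goes at most 41.7 mm and 7.16 degrees, less where a joint would pass 70% of its speed; a pose out of reach is approached as far as the arm can. A call is refused whole if a number of a shift passes 4.17 or a number of a turn 0.125, either way. A call with a gripper value outside its range is refused whole. The fingers move at their own pace and stop on an object; "newtons" is the grip in N (left out, the last holds). Time passes only in rows, so rows that do not move let the fingers close. It gives the time, the measured TCP pose, the force, the opening and the grip force at its end, in the units of the state.
- robot.get_obs(): the state, without advancing time (a new reading comes with each control period).
- robot.camera(name): name is "side" or "top" or "wrist"; returns a dict with "image" (400x640x3 uint8, red, green, blue), "range_z" (400x640 float32, m along the optical axis (not along the pixel's ray), 0 where there is no reading), "fx", "fy", "cx", "cy" (pixels), "R" (3x3) and "t" (3): a world point X has camera coordinates R X + t. Camera axes: x right, y down, z forward; pixel columns grow to the right and rows downward; lengths in m; the calibration is good to about 2 mm. The wrist camera is an equidistant fisheye: a pixel r from the principal point sees the ray r / f radians off the axis. A picture is of the moment at which its call begins.
- robot.hand_in(): hands the job in; it is judged then, once.
The state is a dict: "time": time; "q": joint angles; "joint_velocities": joint speeds; "joint_torque": joint torques, N m; "position": TCP position; "tool_rot": TCP orientation; "ft_force": force on the tool from outside, world axes, zero at the start; "moment": the same for the moment, N m; "grip_width": finger opening in m; "grip_force": force on a finger pad.
Only numpy, scipy, OpenCV 4.12 (cv2) and the standard library are available. Lean on these libraries where they do the work, as an engineer would, in place of code of your own. Each camera call takes 0.05 s, during which the arm holds its last target. There are 200 camera calls.

### The job

Push the small wooden box along the bench, endways through the gap between the two blue guard posts, until it stands wholly inside the yellow outline beyond them, then take the hand away. Only push it, gently, with the fingers: do not grip it, pick it up, tip it or jam it against the posts, and leave the mug, the brass weight and the bobbin where they stand.

Things in the scene. Friction and masses are not known exactly. Their poses are not given: they have to be found in the camera images.
- crate: closed wooden box with two brass-coloured bands, 110 mm long (its x) by 66 mm wide (its y) by 45 mm high, about 0.25 to 0.5 kg, loose on the bench; origin at the centre of its underside; z up. It starts on the near (minus lane x) side of the posts, off the lane's centre line and turned up to about 20 degrees. Its two ends are alike
- lane: fixed: two upright round blue posts, 40 mm in diameter and 50 mm high, bolted to the bench, with a yellow painted outline beyond them. Origin on the bench half-way between the posts; its x axis is the direction in which the box must travel, from the gap to the outline; its y axis runs along the row of posts, whose axes stand at y = +57 and -57 mm, so the gap between them is 74 mm wide (4 mm to spare on each side of the box). z up
- bay (a point): centre of the yellow outline on the bench, 120 mm from the lane origin along its x; axes as the lane's. The clear space inside the line is 150 mm (along x) by 106 mm (along y); the painted line is 8 mm wide, flat, without height
- mug: steel mug, 72 mm in diameter, 75 mm high, with a handle, to the +y side of the lane; origin at the centre of its underside
- weight: brass weight with a knob, 48 mm in diameter, 62 mm high, to the -y side of the lane; origin at the centre of its underside
- bobbin: turned wooden bobbin standing upright, 52 mm in diameter, 80 mm high, beyond the far end of the outline; origin at the centre of its underside
- corner0 (a point): bottom corner of the wooden box at its x = +55 mm, y = +33 mm
- corner1 (a point): bottom corner of the wooden box at its x = +55 mm, y = -33 mm
- corner2 (a point): bottom corner of the wooden box at its x = -55 mm, y = +33 mm
- corner3 (a point): bottom corner of the wooden box at its x = -55 mm, y = -33 mm

How it is judged:
On the way:
1. the box lies flat in the gap between the two posts, lengthwise (x of crate in the frame of lane between -0.04 and 0.04 m and y of crate in the frame of lane between -0.015 and 0.015 m and angle between the x axis of crate and the x axis of lane, either way round below 0.35 rad and height (world z) of crate below 0.006 m and angle between crate's own z axis and vertical below 0.08 rad), for 0.05 s.
At the end, for the whole second after the job is handed in: All four bottom corners of the box are inside the outer edge of the yellow outline (the box may overlap the 8 mm painted line but not pass beyond it), the box lies flat on the bench and at rest, and the mug, weight and bobbin are within 15 mm of where they began (x of corner0 in the frame of bay between -0.083 and 0.083 m and y of corner0 in the frame of bay between -0.061 and 0.061 m and x of corner1 in the frame of bay between -0.083 and 0.083 m and y of corner1 in the frame of bay between -0.061 and 0.061 m and x of corner2 in the frame of bay between -0.083 and 0.083 m and y of corner2 in the frame of bay between -0.061 and 0.061 m and x of corner3 in the frame of bay between -0.083 and 0.083 m and y of corner3 in the frame of bay between -0.061 and 0.061 m and height (world z) of crate below 0.006 m and angle between crate's own z axis and vertical below 0.08 rad and linear speed of crate below 0.01 m/s and distance of each of mug, weight, bobbin from where it was at the start of the episode below 0.015 m); the robot touches nothing.
It fails at once if the box is gripped, or pressed hard (more than 30 N from the fingers) (contact force between the fingers and crate above 30 N).
It fails at once if the box is lifted off the bench (more than 10 mm) or tipped (more than 14 degrees) (height (world z) of crate above 0.01 m or angle between crate's own z axis and vertical above 0.25 rad).
It fails at once if the steel mug is moved more than 15 mm or knocked over (distance of mug from where it was at the start of the episode above 0.015 m or angle between mug's own z axis and vertical above 0.4 rad).
It fails at once if the brass weight is moved more than 15 mm or knocked over (distance of weight from where it was at the start of the episode above 0.015 m or angle between weight's own z axis and vertical above 0.4 rad).
It fails at once if the wooden bobbin is moved more than 15 mm or knocked over (distance of bobbin from where it was at the start of the episode above 0.015 m or angle between bobbin's own z axis and vertical above 0.4 rad).
It also fails if it takes over 67 s, if anything falls off the work surface, if the arm or the gripper's body presses on something with over 40 N, if the wrist force passes 120 N, or if a joint passes its speed limit or range.

## Working session

There is one attempt and no reset: what is moved stays moved. The work goes in short steps, Python scripts to look and compute and a tool call to move; the robot and the scene stay as the last step left them, time stands still between calls to the robot, and variables do not carry over. Pictures are saved under pics/ and viewed, at most 10 in all, crops included, and the job is handed in when it is done.

Besides the shell and the picture viewer there is one more tool, called after "Emit:" by a JSON object that holds its "name" and its "arguments", one argument or row to a line. send_rows: Moves the arm, as the interface text tells. Its arguments: {"type":"object","properties":{"increments":{"type":"array"},"newtons":{"type":"number"}},"required":["increments"]}

```bash
mkdir -p pics
cat > h.py <<'E'
from rig import robot
import numpy as np, cv2
def save(c,n): cv2.imwrite(f'pics/{n}.png',c['image'][:,:,::-1])
def cast(c,uv,z):
    uv=np.atleast_2d(uv).astype(float)
    d=np.c_[(uv[:,0]-c['cx'])/c['fx'],(uv[:,1]-c['cy'])/c['fy'],np.ones(len(uv))]@c['R']
    o=-c['R'].T@c['t']
    return o+d*((z-o[2])/d[:,2])[:,None]
def cloud(c):
    v,u=np.mgrid[:400,:640]; Z=c['range_z']
    P=np.stack([(u-c['cx'])/c['fx']*Z,(v-c['cy'])/c['fy']*Z,Z],-1)
    return (P-c['t'])@c['R']
E
python3 - <<'E'
from h import *
o=robot.get_obs(); print(o['time'],o['position'],o['tool_rot'],o['grip_width'])
for n in('top','side'):
    c=robot.camera(n); save(c,n+'0'); print(n,-c['R'].T@c['t'],c['R'][2],c['fx'])
E
```

```text
0.0 [ 0.24774027 -0.57301292  0.22955886] [ 9.79280785e-01  2.02504118e-01 -3.89282328e-05 -1.10649844e-03] 0.08733272220658699
top [0.42510308 0.01986709 0.90574467] [ 0.12774569  0.01141219 -0.9917413 ] 377.46452726469266
side [0.49020624 0.63082346 0.67754495] [ 0.0690705  -0.68930977 -0.72116663] 504.8905643741977
```

View pics/top0.png

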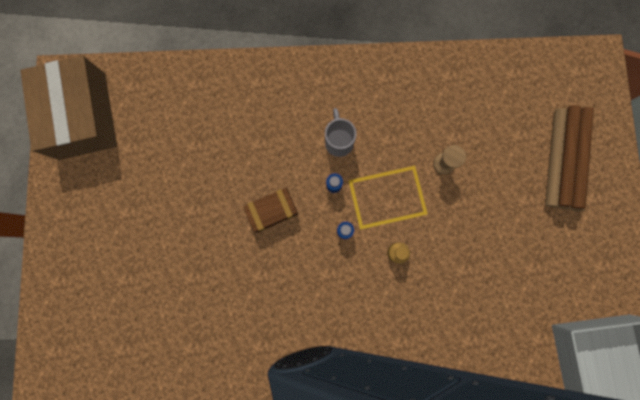

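View pics/side0.png

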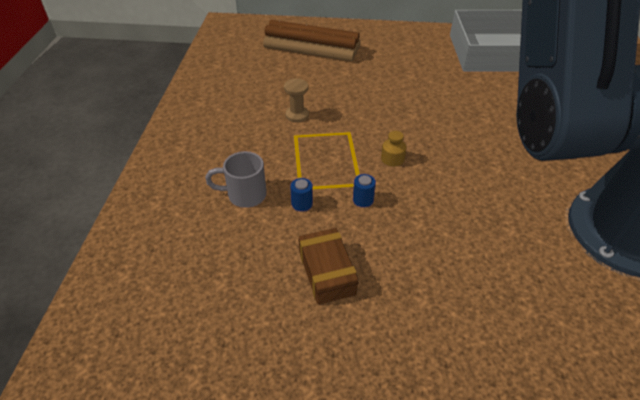

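The top view shows the box at (271,210), the posts at (335,183) and (345,230), and the outline centred near (388,197). The mug is at (340,135), the bobbin at (450,160) and the weight at (400,253). The side view agrees.

```bash
cat >> h.py <<'E'
def lane(c):
    im=c['image'].astype(int); hsv=cv2.cvtColor(c['image'],cv2.COLOR_RGB2HSV); P=cloud(c)
    return im,hsv,P
def boxpose(c,seed,r=0.085):
    P=cloud(c); m=(abs(P[...,2]-0.045)<0.006)&(np.hypot(P[...,0]-seed[0],P[...,1]-seed[1])<r)&(c['range_z']>0)
    m=m.astype(np.uint8); n,l,s,_=cv2.connectedComponentsWithStats(m); 
    k=1+np.argmax(s[1:,4]); vu=np.argwhere(l==k)
    X=cast(c,vu[:,::-1],0.045)[:,:2]
    (cx,cy),(w,h),a=cv2.minAreaRect((X*1000).astype(np.float32))
    if w<h: a+=90; w,h=h,w
    return np.array([cx,cy])/1000,(a+90)%180-90,(w,h),len(vu),X.mean(0)
E
python3 - <<'E'
from h import *
for n,ctr,pb in(('top',(388,197),[(335,183),(345,230)]),('side',(327,160),[(302,185),(364,180)])):
    c=robot.camera(n); hsv=cv2.cvtColor(c['image'],cv2.COLOR_RGB2HSV); P=cloud(c)
    print(n,'box',boxpose(c,cast(c,(271,210) if n=='top' else (327,255),0.045)[0]))
    for p in pb:
        q=cast(c,p,0.05)[0]
        m=(abs(P[...,2]-0.05)<0.006)&(np.hypot(P[...,0]-q[0],P[...,1]-q[1])<0.035)
        X=cast(c,np.argwhere(m)[:,::-1],0.05)
        print('post',cv2.minEnclosingCircle((X[:,:2]*1000).astype(np.float32)),X.mean(0)[:2],m.sum())
    y=cv2.inRange(hsv,(20,150,130),(35,255,255))
    k,l,s,_=cv2.connectedComponentsWithStats(y,connectivity=8)
    big=1+np.argmax(s[1:,2]*s[1:,3]); X=cast(c,np.argwhere(l==big)[:,::-1],0.0)
    print('bay',s[big],cv2.minAreaRect((X[:,:2]*1000).astype(np.float32)))
    for nm,p,z in (('mug',(340,135),.075),('weight',(400,253),.062),('bob',(452,157),.08)):
        if n=='top':print(nm,cast(c,p,z)[0][:2])
E
```

```text
top box (array([0.52378802, 0.14261847]), -67.50979423522949, (109.50260925292969, 67.67648315429688), 1362, array([0.52368855, 0.14269257]))
post ((583.0187377929688, -7.602000713348389), 19.791736602783203) [ 0.5829027  -0.00775973] 230
post ((471.3320007324219, -28.838468551635742), 19.5502872467041) [ 0.47145755 -0.02900369] 232
bay [349 166  78  64 822] ((548.8860473632812, -135.1559600830078), (123.68404388427734, 167.2873992919922), 10.834763526916504)
mug [ 0.6837325  -0.02270445]
weight [ 0.41453172 -0.14574325]
bob [ 0.62298823 -0.26974927]
side box (array([0.5228316 , 0.14776212]), -67.82261276245117, (112.50169372558594, 67.73635864257812), 2410, array([0.52263157, 0.15005408]))
post ((583.0214233398438, -1.9630229473114014), 22.200780868530273) [ 0.5826002  -0.00187646] 313
post ((470.64642333984375, -23.627939224243164), 22.074138641357422) [ 0.47131083 -0.02360942] 299
bay [294 132  66  46 519] ((553.0962524414062, -151.78038024902344), (122.859375, 136.86807250976562), 10.798319816589355)
```

Emit:
{"name": "send_rows", "arguments": {
  "increments": [0,0,-0.011,1.72,3.62,0,0.6,0,0,-0.011,1.72,3.62,0,0.6,0,0,-0.011,1.72,3.62,0,0.6,0,0,-0.011,1.72,3.62,0,0.6,0,0,-0.011,1.72,3.62,0,0.6,0,0,-0.011,1.72,3.62,0,0.6,0,0,-0.011,1.72,3.62,0,0.6,0,0,-0.011,1.72,3.62,0,0.6,0,0,-0.011,1.72,3.62,0,0.6,0,0,-0.011,1.72,3.62,0,0.6,0,0,-0.011,1.72,3.62,0,0.6,0,0,-0.011,1.72,3.62,0,0.6,0,0,-0.011,1.72,3.62,0,0.6,0,0,-0.011,1.72,3.62,0,0.6,0,0,-0.011,1.72,3.62,0,0.6,0,0,-0.011,1.72,3.62,0,0.6,0,0,-0.011,1.72,3.62,0,0.6,0,0,-0.011,1.72,3.62,0,0.6,0,0,-0.011,1.72,3.62,0,0.6,0,0,-0.011,1.72,3.62,0,0.6]
}}

```text
time: 1.87
position: [0.5923, 0.1524, 0.2304]
tool_rot: [0.996, 0.094, -0.0, 0.0]
ft_force: [0.2, -1.5, -0.2]
grip_width: 0.0525
grip_force: 0.0
```

Emit:
{"name": "send_rows", "arguments": {
  "increments": [0,0,0,0,0,0,0.6,0,0,0,0,0,0,0.6,0,0,0,0,0,0,0.6]
}}

```text
time: 2.12
position: [0.5911, 0.1501, 0.23]
tool_rot: [0.996, 0.094, -0.001, 0.0]
ft_force: [0.5, -0.5, -0.4]
grip_width: 0.0522
grip_force: 0.0
```

Emit:
{"name": "send_rows", "arguments": {
  "increments": [0,0,0,0,0,-3,0.6,0,0,0,0,0,-3,0.6,0,0,0,0,0,-3,0.6,0,0,0,0,0,-3,0.6,0,0,0,0,0,-3,0.6,0,0,0,0,0,-3,0.6,0,0,0,0,0,-2,0.6,0,0,0,0,0,-0.4,0.6,0,0,0,0,0,0,0.6]
}}

```text
time: 2.87
position: [0.5904, 0.1486, 0.0253]
tool_rot: [0.996, 0.093, -0.002, 0.0]
ft_force: [-0.1, -0.4, 0.3]
grip_width: 0.0522
grip_force: 0.0
```

```bash
cat >> h.py <<'E'
O=np.array([.5272,-.0184]); TH=np.radians(10.8); EX=np.array([np.sin(TH),-np.cos(TH)]); EY=np.array([np.cos(TH),np.sin(TH)])
def L(p): d=np.asarray(p)[:2]-O; return np.round(1000*np.array([d@EX,d@EY]),1)
def rep(seed,name=None):
    c=robot.camera('top'); o=robot.get_obs(); 
    if name: save(c,name)
    b=boxpose(c,O+seed[0]*EX+seed[1]*EY)
    print(o['time'],'tcp',L(o['position']),o['position'][2],'F',o['ft_force'],'box',L(b[0]),'ang',b[1]+79.2,b[2],b[3])
E
python3 -c "
from h import *
rep((-.159,.027),'t1')"
```

```text
2.9167 tcp [-152.3   94.8] 0.026769780937167545 F [0.78792073 0.99261026 0.79454811] box [-155.8   27.8] ang 11.706744384765628 (103.70885467529297, 66.95093536376953) 593
```

View pics/t1.png

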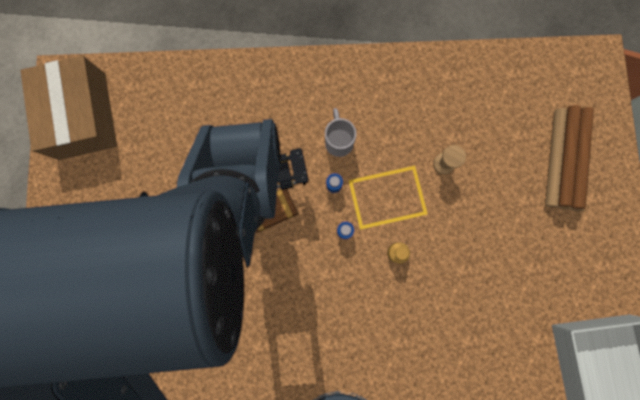

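The arm now hides most of the box from the top camera. Only its front end shows, near (285,210). I'll push it sideways.

Emit:
{"name": "send_rows", "arguments": {
  "increments": [0,0,0,-0.393,-0.075,0,0.6,0,0,0,-0.393,-0.075,0,0.6,0,0,0,-0.393,-0.075,0,0.6,0,0,0,-0.393,-0.075,0,0.6,0,0,0,-0.393,-0.075,0,0.6,0,0,0,-0.393,-0.075,0,0.6,0,0,0,-0.393,-0.075,0,0.6]
}}

```text
time: 3.5
position: [0.5647, 0.145, 0.027]
tool_rot: [0.996, 0.094, 0.001, 0.0]
ft_force: [0.5, -0.1, 0.8]
grip_width: 0.0522
grip_force: 0.7
```

Emit:
{"name": "send_rows", "arguments": {
  "increments": [0,0,0,-0.393,-0.075,0,0.6,0,0,0,-0.393,-0.075,0,0.6,0,0,0,-0.393,-0.075,0,0.6,0,0,0,-0.393,-0.075,0,0.6,0,0,0,-0.393,-0.075,0,0.6,0,0,0,-0.3,-0.057,0,0.6,0,0,0,0,0,0,0.6,0,0,0,0,0,0,0.6]
}}

```text
time: 4.17
position: [0.5406, 0.1407, 0.0263]
tool_rot: [0.996, 0.094, -0.001, -0.0]
ft_force: [0.4, 0.1, 0.1]
grip_width: 0.0522
grip_force: 0.2
```

```bash
python3 -c "
from h import *
rep((-.159,.0))
c=robot.camera('side'); save(c,'s1'); print(boxpose(c,O-.159*EX))"
```

```text
4.2167 tcp [-153.7   43. ] 0.026277156045682506 F [0.31426548 0.18560759 0.2777193 ] box [-122.   -12.5] ang 73.00290985107422 (53.01445007324219, 33.73637771606445) 279
(array([0.49127078, 0.14651001]), -83.18957948684692, (114.4001235961914, 64.97429656982422), 1290, array([0.48030838, 0.15183298]))
```

View pics/s1.png

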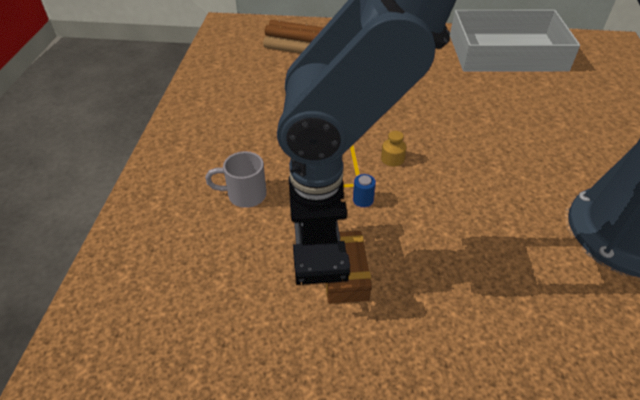

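The side view shows the fingers against the box's +y face, with the box near (347,268) and square to the hand. I'll back off, turn the hand and swing clear to look.

Emit:
{"name": "send_rows", "arguments": {
  "increments": [0,0,0,0.98,0.19,0,0.6,0,0,0,0.98,0.19,0,0.6,0,0,0,0,0,3,0.6,0,0,0,0,0,3,0.6,0,0,0,0,0,3,0.6,0,0,0,0,0,3,0.6,0,0,0,0,0,3,0.6]
}}

```text
time: 4.85
position: [0.56, 0.1445, 0.1773]
tool_rot: [0.996, 0.094, -0.002, -0.0]
ft_force: [0.6, 0.1, -0.4]
grip_width: 0.0522
grip_force: 0.0
```

Emit:
{"name": "send_rows", "arguments": {
  "increments": [0,0,0.1208,-0.85,1.66,0,0.29,0,0,0.1208,-0.85,1.66,0,0.29,0,0,0.1208,-0.85,1.66,0,0.29,0,0,0.1208,-0.85,1.66,0,0.29,0,0,0.1208,-0.85,1.66,0,0.29,0,0,0.1208,-0.85,1.66,0,0.29,0,0,0.1208,-0.85,1.66,0,0.29,0,0,0.1208,-0.85,1.66,0,0.29,0,0,0.1208,-0.85,1.66,0,0.29,0,0,0.1208,-0.85,1.66,0,0.29,0,0,0.1208,-0.85,1.66,0,0.29,0,0,0.1208,-0.85,1.66,0,0.29,0,0,0.1208,-0.85,1.66,0,0.29,0,0,0,0,0,0,0.29,0,0,0,0,0,0,0.29]
}}

```text
time: 6.1
position: [0.4496, 0.3605, 0.176]
tool_rot: [0.638, 0.77, -0.001, -0.0]
ft_force: [0.1, 0.0, 0.0]
grip_width: 0.0255
grip_force: 0.0
```

```bash
python3 -c "
from h import *
rep((-.159,.0),'t2'); rep((-.159,0))
print(robot.get_obs()['position'])"
```

```text
6.15 tcp [-386.1   -4.7] 0.17610991415032823 F [ 0.15631873  0.28542791 -0.12738305] box [-163.4   -1.3] ang 0.15639419555664347 (109.3742446899414, 67.09857940673828) 1376
6.2 tcp [-385.7   -4.3] 0.17622017139081408 F [ 0.09922205 -0.55879954  0.70452087] box [-163.3   -1.3] ang 0.016841125488284092 (109.59757995605469, 66.93267059326172) 1376
[0.45066642 0.35966152 0.17622017]
```

View pics/t2.png

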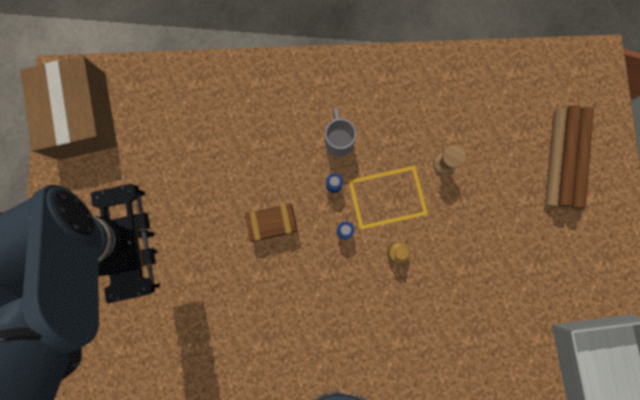

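The box is square to the lane at (271,222), 1.3 mm off the centre line and at 0°. The other objects haven't moved. Next I'll bring the hand in behind it.

Emit:
{"name": "send_rows", "arguments": {
  "increments": [0,0,0,0.634,-2.79,0,0.29,0,0,0,0.634,-2.79,0,0.29,0,0,0,0.634,-2.79,0,0.29,0,0,0,0.634,-2.79,0,0.29,0,0,0,0.634,-2.79,0,0.29,0,0,0,0,0,-3,0.29,0,0,0,0,0,-3,0.29,0,0,0,0,0,-3,0.29,0,0,0,0,0,-3,0.29,0,0,0,0,0,-3,0.29,0,0,0,0,0,0,0.29,0,0,0,0,0,0,0.29,0,0,0,0,0,0,0.29]
}}

```text
time: 7.28
position: [0.4834, 0.2204, 0.0275]
tool_rot: [0.638, 0.77, 0.0, 0.0]
ft_force: [0.6, 0.2, 1.0]
grip_width: 0.0255
grip_force: 0.0
```

```bash
python3 -c "
from h import *
rep((-.159,.0)); o=robot.get_obs();print(o['tool_rot'],np.degrees(2*np.arctan2(o['tool_rot'][1],o['tool_rot'][0])))"
```

```text
7.3333 tcp [-243.     2.3] 0.028229804142484924 F [-0.57467671  0.73422263 -0.08733753] box [-163.3   -1.3] ang 0.016841125488284092 (109.60107421875, 66.93267059326172) 1347
[0.63817888 0.76988656 0.00120189 0.00097224] 100.68757229155592
```

Emit:
{"name": "send_rows", "arguments": {
  "increments": [0,0,0,0.1,-0.49,0,0.29,0,0,0,0.1,-0.49,0,0.29,0,0,0,0.1,-0.49,0,0.29,0,0,0,0.1,-0.49,0,0.29,0,0,0,0.1,-0.49,0,0.29,0,0,0,0.1,-0.49,0,0.29,0,0,0,0.1,-0.49,0,0.29,0,0,0,0.1,-0.49,0,0.29,0,0,0,0.1,-0.49,0,0.29,0,0,0,0.1,-0.49,0,0.29,0,0,0,0.1,-0.49,0,0.29,0,0,0,0.1,-0.49,0,0.29,0,0,0,0.1,-0.49,0,0.29,0,0,0,0.1,-0.49,0,0.29,0,0,0,0.1,-0.49,0,0.29,0,0,0,0.1,-0.49,0,0.29,0,0,0,0,0,0,0.29,0,0,0,0,0,0,0.29]
}}

```text
time: 8.83
position: [0.4987, 0.1417, 0.0264]
tool_rot: [0.638, 0.77, -0.0, 0.0]
ft_force: [-0.3, -0.5, -0.4]
grip_width: 0.0253
grip_force: 0.0
```

```bash
python3 -c "
from h import *
rep((-.097,.0),'t3')"
```

```text
8.8833 tcp [-162.9    2. ] 0.02644951353660077 F [-0.06437004 -0.8760413  -0.27685695] box [-84.5  -1.4] ang -0.03949623107909872 (88.87811279296875, 66.749755859375) 1079
```

Emit:
{"name": "send_rows", "arguments": {
  "increments": [0,0,0,0.11,-0.49,0,0.29,0,0,0,0.11,-0.49,0,0.29,0,0,0,0.11,-0.49,0,0.29,0,0,0,0.11,-0.49,0,0.29,0,0,0,0.11,-0.49,0,0.29,0,0,0,0.11,-0.49,0,0.29,0,0,0,0,0,0,0.29]
}}

```text
time: 9.47
position: [0.5057, 0.1119, 0.0266]
tool_rot: [0.638, 0.77, 0.0, 0.0]
ft_force: [-0.1, 0.2, 0.2]
grip_width: 0.0252
grip_force: 0.0
```

```bash
python3 -c "
from h import *
rep((-.06,.0))"
```

```text
9.5167 tcp [-132.3    3.2] 0.02658717262370279 F [0.09521445 0.44436703 0.58088289] box [-52.8  -0.5] ang -0.03863697052001669 (85.55435943603516, 66.5447006225586) 952
```

Emit:
{"name": "send_rows", "arguments": {
  "increments": [0,0,0,0.095,-0.491,0,0.29,0,0,0,0.095,-0.491,0,0.29,0,0,0,0.095,-0.491,0,0.29,0,0,0,0.095,-0.491,0,0.29,0,0,0,0.095,-0.491,0,0.29,0,0,0,0.095,-0.491,0,0.29,0,0,0,0.095,-0.491,0,0.29,0,0,0,0.095,-0.491,0,0.29,0,0,0,0,0,0,0.29]
}}

```text
time: 10.27
position: [0.5132, 0.0726, 0.0265]
tool_rot: [0.638, 0.77, -0.0, 0.0]
ft_force: [-0.2, 1.0, -0.7]
grip_width: 0.0254
grip_force: 0.0
```

```bash
python3 -c "
from h import *
rep((-.02,.0),'t4')"
```

```text
10.3167 tcp [-92.3   3.3] 0.026532507814010543 F [ 0.0576547  -0.30554334 -0.05791722] box [-5.8 -0.6] ang -0.2620151519775362 (70.98321533203125, 66.86607360839844) 739
```

View pics/t4.png

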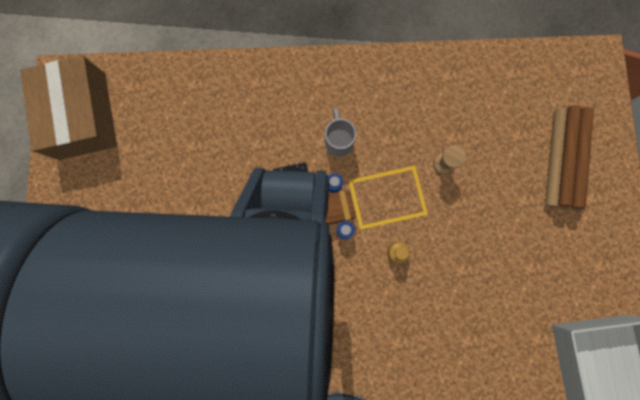

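The box's front end is passing between the posts, around (342,207), with room on both sides. I'll carry on straight.

Emit:
{"name": "send_rows", "arguments": {
  "increments": [0,0,0,0.095,-0.491,0,0.29,0,0,0,0.095,-0.491,0,0.29,0,0,0,0.095,-0.491,0,0.29,0,0,0,0.095,-0.491,0,0.29,0,0,0,0.095,-0.491,0,0.29,0,0,0,0.095,-0.491,0,0.29,0,0,0,0.095,-0.491,0,0.29,0,0,0,0.095,-0.491,0,0.29,0,0,0,0.095,-0.491,0,0.29,0,0,0,0.095,-0.491,0,0.29,0,0,0,0.095,-0.491,0,0.29,0,0,0,0.095,-0.491,0,0.29,0,0,0,0.095,-0.491,0,0.29,0,0,0,0,0,0,0.29]
}}

```text
time: 11.48
position: [0.5257, 0.0087, 0.0266]
tool_rot: [0.638, 0.77, 0.0, 0.001]
ft_force: [0.4, -1.4, -0.2]
grip_width: 0.0249
grip_force: 0.0
```

```bash
python3 -c "
from h import *
rep((.06,.0))"
```

```text
11.5333 tcp [-27.2   3.6] 0.026609786636110033 F [ 0.70378788 -0.35504747 -0.49698467] box [85.3  4.7] ang 83.53381414413452 (53.19915008544922, 22.73941421508789) 196
```

Emit:
{"name": "send_rows", "arguments": {
  "increments": [0,0,0,0.095,-0.491,0,0.29,0,0,0,0.095,-0.491,0,0.29,0,0,0,0.095,-0.491,0,0.29,0,0,0,0.095,-0.491,0,0.29,0,0,0,0.095,-0.491,0,0.29,0,0,0,0.095,-0.491,0,0.29,0,0,0,0.095,-0.491,0,0.29,0,0,0,0.095,-0.491,0,0.29,0,0,0,0.095,-0.491,0,0.29,0,0,0,0.095,-0.491,0,0.29,0,0,0,0.095,-0.491,0,0.29,0,0,0,0.095,-0.491,0,0.29,0,0,0,0.095,-0.491,0,0.29,0,0,0,0.095,-0.491,0,0.29,0,0,0,0.095,-0.491,0,0.29,0,0,0,0,0,0,0.29,0,0,0,0,0,0,0.29]
}}

```text
time: 12.95
position: [0.5399, -0.0646, 0.0265]
tool_rot: [0.638, 0.77, 0.0, 0.001]
ft_force: [-0.0, -0.7, 0.0]
grip_width: 0.0252
grip_force: 0.0
```

Emit:
{"name": "send_rows", "arguments": {
  "increments": [0,0,0,-0.19,0.98,0,0.29,0,0,0,-0.19,0.98,0,0.29,0,0,0,0,0,2,0.29,0,0,0,0,0,3,0.29,0,0,0,0,0,3,0.29,0,0,0,0,0,3,0.29,0,0,0,0,0,3,0.29,0,0,0,-0.7,3.5,0,0.29,0,0,0,-0.7,3.5,0,0.29,0,0,0,-0.7,3.5,0,0.29,0,0,0,-0.7,3.5,0,0.29,0,0,0,-0.7,3.5,0,0.29,0,0,0,-0.7,3.5,0,0.29,0,0,0,-0.7,3.5,0,0.29,0,0,0,0,0,0,0.29]
}}

```text
time: 14.2
position: [0.4833, 0.207, 0.1665]
tool_rot: [0.635, 0.772, 0.0, -0.001]
ft_force: [-0.3, 0.5, -0.9]
grip_width: 0.0251
grip_force: 0.0
```

```bash
python3 -c "
from h import *
rep((.12,.0),'t5')"
```

```text
14.25 tcp [-227.    -0.4] 0.1663882068718552 F [-0.11438219 -0.5228865   0.57497363] box [ 1.146e+02 -1.000e-01] ang -0.30196933746337606 (109.8975601196289, 66.95967102050781) 1357
```

View pics/t5.png

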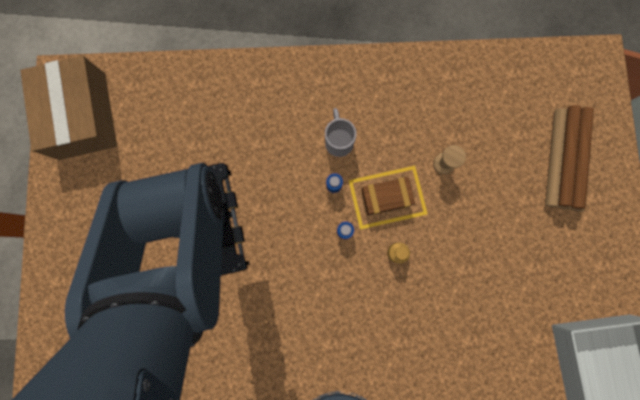

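The box, centred at (388,196), stands wholly inside the yellow outline at lane x = 114.6 mm, y = 0. The mug, weight and bobbin haven't moved, and the hand is clear.

```bash
python3 -c "
from rig import robot
print(robot.hand_in())"
```

```text
the job is handed in; nothing more can be done
None
```

I pushed the box endways between the posts to stand wholly inside the yellow outline (5 mm short of its centre), took the hand away with the mug, weight and bobbin still in place, and handed the job in at about 14 s; no verdict came back.

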